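# Close a split bearing housing and hold it pressed

## Robot

A 7-joint arm with a two-finger parallel gripper is mounted at the origin on a cart in front of the work surface, level with it; the furniture and walls round the work are solid. World frame = base frame: x ahead of the robot, y to its left, z up, the work surface at z = 0. Lengths are in m, angles in rad, forces in N, time in s.
With the tool pointing down it reaches from about 0.425 to 0.925 m from the base axis. Payload 6.8 kg.
Tool frame: the origin (TCP) lies on the mounting face of the last link; the fingertips stand 173 mm ahead of it and the grasp point (between the pads) lies 155 mm ahead of it; z points along the fingers, y is the line along which they close (so a half turn about z gives the same grasp; the last joint's range is limited). The gripper opens to 85 mm and grips with 20 to 120 N. Pads are 22 mm wide; open, the fingers measure 114 mm over their backs; the gripper's body (76 mm by 85 mm) begins 54 mm behind the grasp point. The pads swing forward as they close: fully open they stand 13 mm farther back than shut.
Start: joints at [1.148, 0.477, 0.022, 1.555, -0.011, 1.109, -0.083], TCP at [0.209, -0.642, 0.405] pointing down, gripper open.
Joint ranges: [-2.96, 2.96], [-0.34, 2.1], [-1.41, 1.46], [0.24, 2.44], [-1.37, 4.51], [0.17, 1.92], [-2.96, 2.96]. Speed limits (rad/s): [2.39, 2.39, 3.14, 3.14, 3.14, 3.14, 3.14].

## Interface

Orientations are given as a rotation vector (axis times angle).
In Python, from bench import r gives the robot as it stands.
- The arm moves only by the tool arm_command, never from a script. Its argument "plan" is a list of rows, each an object of numbers: "claw": the closure, from 0 (fully open) to 1 (shut); "tx", "ty", "tz": the shift along the tool's x, y, z in m; "ax", "ay", "az": the turn, a rotation vector about the tool's x, y, z in degrees. A call has exactly 10 rows; each row shifts and turns the commanded pose from where the row before left it, along the tool's axes as they then stand; what a row does not reach is not made up. A row lasts 1/12 s, in which the tool goes at most 41.7 mm and 7.16 degrees, less where a joint would pass 70% of its speed; a pose out of reach is approached as far as the arm can. A call is refused whole if a number of a shift passes 0.0417 or a number of a turn 7.16, either way. A call with a gripper value outside its range is refused whole. The fingers move at their own pace and stop on an object; "squeeze" is the grip in N (left out, the last holds). Time passes only in rows, so rows that do not move let the fingers close, or fill a call up. It gives the time, the measured TCP pose, the force, the opening and the grip force at its end, in the units of the state.
- r.get_obs(): the state, without advancing time (a new reading comes with each control period).
- r.grab_frame(name): name is "side" or "top" or "wrist"; returns the picture (384x512x3 uint8, red, green, blue); there is no depth.
- r.camera_model(name): a dict with "fx", "fy", "cx", "cy" (pixels), "position" and "orientation" of the camera in the world; the wrist camera has in their place "tool_from_camera" (4x4, takes a point from camera to tool coordinates, whose origin is the TCP and whose axes are the flange's). Camera axes: x right, y up, looking along -z (the intrinsics and any distortion apply to the point x, -y, -z); pixel columns grow to the right and rows downward; lengths in m; the calibration is good to about 2 mm. The wrist camera is an equidistant fisheye: a pixel r from the principal point sees the ray r / f radians off the axis. A picture is of the moment at which its call begins: read the wrist's pose just before it. camera_model takes no time and is no camera call.
- r.hand_in(): hands the job in; it is judged then, once.
Trained networks look in the newest picture that a camera, given by its name, has taken for a name from the list of things; names that differ only in an ending like _2 or _b are one class to them, and where a whole thing is asked for, a point or a joint stands for the part that bears it (a point fixed in the world has none). Each returns a list of dicts, best first, with "confidence" (0 to 1); they miss things now and then, are a little off and sometimes report something else, mostly with a low value. They report only what shows in the picture. A call takes as long as a camera call.
- r.boxes_of(target, camera): "location" ([x, y, z] in m, in the coordinates of the camera as it stood for that picture, good to about 4 mm: the middle of the surface that is visible of it).
- r.tip_of(target, camera): "location" ([x, y, z] in m, in the coordinates of the camera as it stood for that picture, good to about 4 mm: a listed point, or the origin of a listed thing).
The state is a dict: "clock": time; "joints": joint angles; "qvel": joint speeds; "tau": joint torques, N m; "tcp_pos": TCP position; "orientation": TCP orientation; "contact_force": force on the tool from outside, world axes, zero at the start; "moment": the same for the moment, N m; "grip_width": finger opening in m; "gripper_force": force on a finger pad.
Only numpy, scipy, OpenCV 4.12 (cv2) and the standard library are available. Lean on these libraries where they do the work, as an engineer would, in place of code of your own. Each camera call takes 0.05 s, during which the arm holds its last target. There are 200 camera calls.

## Task

Push the open drawer of the assembly fixture fully home until it seats at its detent; only then take the loose blue upper half of the bearing housing and fit it squarely over the two dowels of the lower half in the drawer, either way round. Press it down flush against its spring pins, and finish while holding the two halves pressed together: do not let go at the end. Leave the screw jar, spray can, mug and brass block where they stand.

Things in the scene. Friction and masses are not known exactly. Their poses are not given: they have to be found in the camera images.
- drawer (a joint): drawer of the fixture, a slide: 0 = home against its stop, grows as it opens towards the robot (0.045 to 0.070 m at the start). It closes along +x of seat: push the front of its orange lug. It rubs with about 1 N; in the last 10 mm a spring detent first resists with about 4 N; once within 2 mm of home it pulls the drawer home and holds it there.
- push_face (a point): centre of the front face of the drawer's upright orange push lug (70 mm wide along y, 14 mm thick along x, its top 13 mm above this point; this point is 49 mm above the worktop). Axes as seat; it moves with the drawer.
- seat (a point): centre of the parting face (top) of the blue lower housing half in the drawer, 59 mm above the worktop, 85 mm behind push_face; z up, +x the way the drawer closes (away from the robot), y along the housing. The lower half is 40 (x) by 130 mm (y). A 52 mm ball bearing, 15 mm wide along x, stands on edge half sunk in its middle and rises 26 mm above the face.
- dowel_left (a point): foot of the dowel at y = +46.5 mm of seat, on the parting face: an upright steel pin, 8 mm diameter, 18 mm tall, its top 7 mm tapered to a 2.4 mm tip
- dowel_right (a point): foot of the like dowel at y = -46.5 mm of seat
- fixture: assembly fixture, fixed: steel base 180 (x) by 164 mm (y), origin at the centre of its underside, x the way the drawer closes. With the drawer home seat is straight above this origin. Side rails reach 28 mm above the worktop; a bridge with a brass plug crosses it at x = 65 mm, 58 mm high at most.
- lifter (a joint): four 6 mm brass spring pins in the parting face, moving together: 0 = up, 5 mm above the face; 0.005 = pressed flush with the face. They push up with 8 N when up and 14 N when flush, so the upper half alone (0.32 to 0.48 kg) rests on them 5 mm above the face and must be held down with about 10 N.
- cap: loose upper half, blue, 36 (x) x 130 (y) x 55 mm high, standing on its feet; origin: centre of its underside, z up. 10 mm through holes at y = +46.5 and -46.5 mm in its feet (20 mm high); between them an arch (radius 28 inside, 40 outside) with a flat boss 44 mm long on top. All x faces are flush: grip it across its 36 mm at the middle. Ends alike; seated, its origin is at seat.
- screw_jar: bystander: glass jar of screws, 66 mm diameter, 94 mm high, origin centre of its underside; leave it
- oil_spray: bystander: white aerosol can with a yellow cap, 54 mm diameter, 166 mm high, origin centre of its underside; leave it
- mug: bystander: cream mug with handle, 82 by 117 mm, 94 mm high, origin centre of its underside; leave it
- brass_bar: bystander: brass block with two small holes, 32 x 75 x 25 mm, origin centre of its underside; leave it

How it is judged:
On the way, in this order (a step that is already met when the one before it is completed fails the run):
1. the drawer is fully home, seated at its detent (value of joint drawer below 0.002 m), for 0.2 s.
2. the upper half sits on both dowels of the lower half, with the drawer still home (value of joint drawer below 0.002 m and horizontal distance between cap and seat below 0.003 m and z of cap in the frame of seat between -0.003 and 0.0075 m and angle between the y axis of cap and the y axis of seat, either way round below 0.05 rad and angle between cap's own z axis and vertical below 0.05 rad), for 0.1 s.
At the end, for the whole second after the job is handed in: Drawer home within 2 mm; upper half on the dowels, centred within 3 mm, lined up and level within 0.05 rad, pressed to within 1.8 mm of the parting face (spring pins over 3 mm down), at rest, and the fingers still hold or press it with over 4 N (value of joint drawer below 0.002 m and horizontal distance between cap and seat below 0.003 m and z of cap in the frame of seat between -0.003 and 0.0018 m and angle between the y axis of cap and the y axis of seat, either way round below 0.05 rad and angle between cap's own z axis and vertical below 0.05 rad and value of joint lifter above 0.003 m and contact force between cap and the fingers above 4 N and linear speed of cap below 0.02 m/s); the arm keeps its last pose, push and grip.
It fails at once if the screw jar is shifted more than 30 mm (distance of screw_jar from where it was at the start of the episode above 0.03 m).
It fails at once if the spray can is shifted more than 30 mm (distance of oil_spray from where it was at the start of the episode above 0.03 m).
It fails at once if the mug is shifted more than 30 mm (distance of mug from where it was at the start of the episode above 0.03 m).
It fails at once if the brass block is shifted more than 30 mm (distance of brass_bar from where it was at the start of the episode above 0.03 m).
It also fails if it takes over 54 s, if anything falls off the work surface, if the arm or the gripper's body presses on something with over 40 N, if the wrist force passes 120 N, or if a joint passes its speed limit or range.

## Working session

There is one attempt and no reset: what is moved stays moved. The work goes in short steps, Python scripts to look and compute and a tool call to move; the robot and the scene stay as the last step left them, time stands still between calls to the robot, and variables do not carry over. Pictures are saved under pics/ and viewed, at most 10 in all, crops included, and the job is handed in when it is done.

Besides the shell and the picture viewer there is one more tool, called after "Call:" as name([rows], argument=value, ...), one row to a line, values as JSON. arm_command: Moves the arm, as the interface text tells. Its arguments: {"type":"object","properties":{"plan":{"type":"array","items":{"type":"object","properties":{"claw":{"type":"number"},"tx":{"type":"number"},"ty":{"type":"number"},"tz":{"type":"number"},"ax":{"type":"number"},"ay":{"type":"number"},"az":{"type":"number"}}}},"squeeze":{"type":"number"}},"required":["plan"]}

```bash
mkdir -p pics; cat > h.py <<'E'
import numpy as np, cv2
from scipy.spatial.transform import Rotation as R
from bench import r
def T(cam,o=None):
    m=r.camera_model(cam)
    if cam=="wrist":
        o=o or r.get_obs(); A=np.eye(4);A[:3,:3]=R.from_rotvec(o["orientation"]).as_matrix();A[:3,3]=o["tcp_pos"]
        return A@np.array(m["tool_from_camera"])
    A=np.eye(4);q=np.array(m["orientation"],float)
    A[:3,:3]=R.from_rotvec(q).as_matrix() if q.shape==(3,) else (q if q.shape==(3,3) else R.from_quat(q).as_matrix())
    A[:3,3]=m["position"];return A
def snap(cam,name=None):
    o=r.get_obs();im=r.grab_frame(cam)
    if name: cv2.imwrite(f"pics/{name}.png",im[:,:,::-1])
    return im,T(cam,o)
def find(t,cam,M,f="tip_of"):
    return [(round(d["confidence"],2),np.round((M@np.r_[d["location"],1])[:3],4)) for d in getattr(r,f)(t,cam)][:2]
E
python3 - <<'E'
from h import *
o=r.get_obs();print(o)
for c in("top","side"):
    print(r.camera_model(c))
    im,M=snap(c,c+"0")
    for t in["push_face","seat","dowel_left","dowel_right","fixture","cap","screw_jar","oil_spray","mug","brass_bar"]: print(c,t,find(t,c,M))
print(r.camera_model("wrist"),r.get_obs()["clock"])
a=cv2.imread("pics/top0.png");b=cv2.imread("pics/side0.png")
E
```

```text
{'clock': 0.0, 'joints': array([ 1.14789437,  0.47785119,  0.02233395,  1.55645926, -0.01151977,
        1.10930813, -0.08309791]), 'qvel': array([ 7.25812571e-04, -7.12625836e-04,  3.09518233e-05,  2.58389643e-04,
        7.21796317e-04,  8.01047794e-05,  4.65618091e-04]), 'tau': array([-4.97675937e-04, -5.96438026e+01,  1.60768960e+00, -2.81189364e+01,
        1.24645833e-02,  9.53784096e-03,  1.07227901e-06]), 'tcp_pos': array([ 0.2089279 , -0.64156302,  0.40368775]), 'orientation': array([-3.10092287e+00, -4.92191132e-01,  6.56549402e-04]), 'contact_force': array([ 0.53743855,  0.51976942, -0.55365646]), 'moment': array([ 0.0163506 , -0.02047236, -0.01083907]), 'gripper_force': 0.0, 'grip_width': 0.08518758816794902}
{'fx': 405.15385459887756, 'fy': 405.15385459887756, 'cx': 261.2046530543924, 'cy': 189.45458972005042, 'position': array([0.28332182, 0.02239477, 1.38795884]), 'orientation': array([ 0.12189513, -0.1468757 , -1.55282472])}
top push_face [(0.86, array([ 0.4216, -0.2603,  0.0492]))]
top seat [(0.63, array([ 0.5057, -0.2761,  0.0622]))]
top dowel_left [(0.58, array([ 0
[... 1146 characters left out ...]
)]
side screw_jar [(0.95, array([ 0.6976,  0.3641, -0.0029]))]
side oil_spray [(0.83, array([ 0.7122, -0.0028, -0.0011]))]
side mug [(0.9, array([ 0.726 ,  0.1213, -0.001 ]))]
side brass_bar [(0.81, array([0.2948, 0.2137, 0.0013]))]
{'fx': 297.3186396354542, 'fy': 297.3186396354542, 'cx': 256.6914848123929, 'cy': 191.75841921197616, 'tool_from_camera': array([[ 4.82576697e-04,  9.45764702e-01,  3.24852114e-01,
         8.39146942e-02],
       [ 9.99999811e-01, -5.79828010e-04,  2.02566817e-04,
        -2.74513941e-04],
       [ 3.79938901e-04,  3.24851955e-01, -9.45764803e-01,
         3.05983938e-02],
       [ 0.00000000e+00,  0.00000000e+00,  0.00000000e+00,
         1.00000000e+00]])} 1.1
```

```bash
python3 - <<'E'
from h import *
b=[]
for c in("top0","side0"): b.append(cv2.imread(f"pics/{c}.png"))
cv2.imwrite("pics/both0.png",cv2.resize(np.hstack(b),(800,300),interpolation=cv2.INTER_AREA))
cv2.imwrite("pics/top0b.png",cv2.resize(b[0],(800,600)))
# seat yaw from points; tool axes at start
print(R.from_rotvec(r.get_obs()["orientation"]).as_matrix().round(3))
for y in (np.subtract([.5146,-.2303],[.4988,-.3205]),np.subtract([.5071,-.2254],[.4986,-.3218])): print(np.degrees(np.arctan2(-y[0],y[1])))
E
```

```text
[[ 0.951  0.31   0.   ]
 [ 0.31  -0.951 -0.   ]
 [ 0.     0.    -1.   ]]
-9.935490240532559
-5.03898185664674
```

View pics/top0b.png

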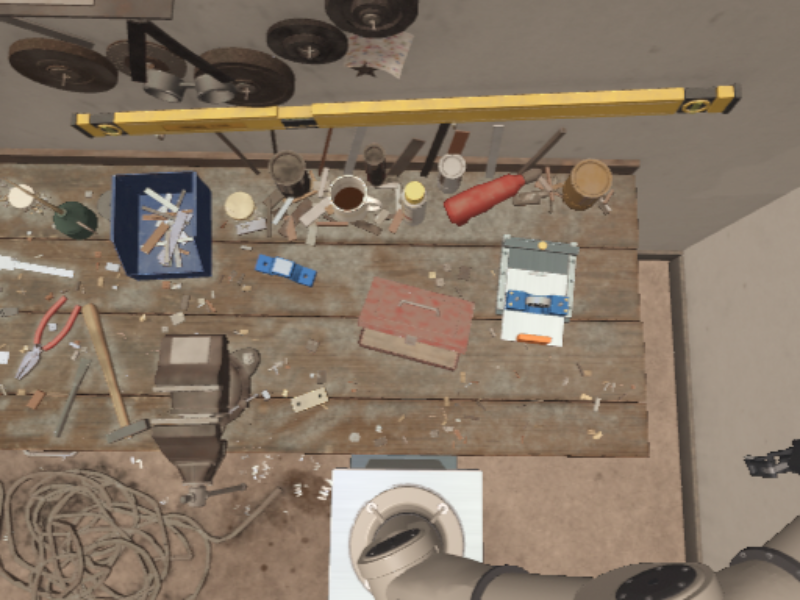

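The top view shows the fixture at about (537,290), with the orange lug at (533,338). The cap is at (286,269), with a red toolbox between them at (415,325). The detections agree with this. First I'll turn the tool, then move to a point above the lug's front.

Call:
arm_command([
  {"az": -6.5,"claw": 1},
  {"az": -6.5,"claw": 1},
  {"az": -6.5,"claw": 1},
  {"az": -6.5,"claw": 1},
  {"az": -6.5,"claw": 1},
  {"az": -6.5,"claw": 1},
  {"az": -6.5,"claw": 1},
  {"az": -6.5,"claw": 1},
  {"az": -6.5,"claw": 1},
  {"az": -6.5,"claw": 1},
], squeeze=40)

```text
invalid input at $.plan[0]: expected keys claw, tx, ty, tz, ax, ay, az
```

Call:
arm_command([
  {"tx": 0.039,"ty": 0.011,"claw": 1},
  {"tx": 0.039,"ty": 0.011,"claw": 1},
  {"tx": 0.039,"ty": 0.011,"claw": 1},
  {"tx": 0.039,"ty": 0.011,"claw": 1},
  {"tx": 0.039,"ty": 0.011,"claw": 1},
  {"tx": 0.039,"ty": 0.011,"claw": 1},
  {"tx": 0.039,"ty": 0.011,"claw": 1},
  {"tx": 0.039,"ty": 0.011,"claw": 1},
  {"tx": 0.039,"ty": 0.011,"claw": 1},
  {"tx": 0.011,"ty": 0.011,"claw": 1},
])

```text
invalid input at $.plan[0]: expected keys claw, tx, ty, tz, ax, ay, az
```

```bash
python3 - <<'E'
from h import *
o=r.get_obs();print(o["tcp_pos"],o["joints"].round(2),o["clock"],o["grip_width"]);print(R.from_rotvec(o["orientation"]).as_matrix().round(3))
im,M=snap("wrist","w1")
for t in["push_face","seat","dowel_left","dowel_right","fixture"]: print(t,find(t,"wrist",M))
E
```

```text
[ 0.20902866 -0.64184527  0.40469378] [ 1.15  0.48  0.02  1.56 -0.01  1.11 -0.08] 1.1 0.08573686308378582
[[ 0.951  0.31   0.   ]
 [ 0.31  -0.951 -0.   ]
 [ 0.     0.    -1.   ]]
push_face []
seat []
dowel_left []
dowel_right []
fixture []
```

View pics/w1.png

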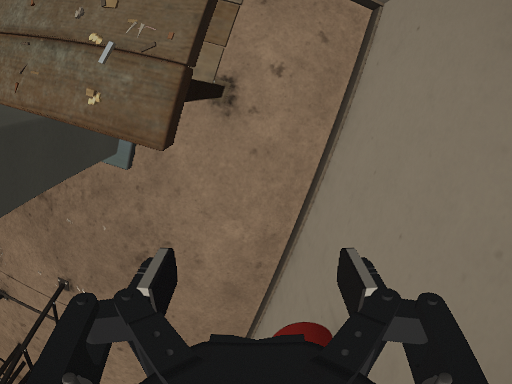

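The call was refused because every row needs all its keys, so the picture still shows the start pose (floor, bench corner, both fingers). I'll resend it complete.

Call:
arm_command([
  {"claw": 1,"tx": 0,"ty": 0,"tz": 0,"ax": 0,"ay": 0,"az": -6.5},
  {"claw": 1,"tx": 0,"ty": 0,"tz": 0,"ax": 0,"ay": 0,"az": -6.5},
  {"claw": 1,"tx": 0,"ty": 0,"tz": 0,"ax": 0,"ay": 0,"az": -6.5},
  {"claw": 1,"tx": 0,"ty": 0,"tz": 0,"ax": 0,"ay": 0,"az": -6.5},
  {"claw": 1,"tx": 0,"ty": 0,"tz": 0,"ax": 0,"ay": 0,"az": -6.5},
  {"claw": 1,"tx": 0,"ty": 0,"tz": 0,"ax": 0,"ay": 0,"az": -6.5},
  {"claw": 1,"tx": 0,"ty": 0,"tz": 0,"ax": 0,"ay": 0,"az": -6.5},
  {"claw": 1,"tx": 0,"ty": 0,"tz": 0,"ax": 0,"ay": 0,"az": -6.5},
  {"claw": 1,"tx": 0,"ty": 0,"tz": 0,"ax": 0,"ay": 0,"az": -6.5},
  {"claw": 1,"tx": 0,"ty": 0,"tz": 0,"ax": 0,"ay": 0,"az": -6.5},
], squeeze=40)

```text
clock: 2.23
tcp_pos: [0.209, -0.6419, 0.4047]
orientation: [2.347, 2.089, -0.0]
contact_force: [0.2, -0.1, -0.4]
grip_width: -0.0003
gripper_force: 0.0
```

Call:
arm_command([
  {"claw": 1,"tx": 0.037,"ty": 0.011,"tz": 0,"ax": 0,"ay": 0,"az": 0},
  {"claw": 1,"tx": 0.037,"ty": 0.011,"tz": 0,"ax": 0,"ay": 0,"az": 0},
  {"claw": 1,"tx": 0.037,"ty": 0.011,"tz": 0,"ax": 0,"ay": 0,"az": 0},
  {"claw": 1,"tx": 0.037,"ty": 0.011,"tz": 0,"ax": 0,"ay": 0,"az": 0},
  {"claw": 1,"tx": 0.037,"ty": 0.011,"tz": 0,"ax": 0,"ay": 0,"az": 0},
  {"claw": 1,"tx": 0.037,"ty": 0.011,"tz": 0,"ax": 0,"ay": 0,"az": 0},
  {"claw": 1,"tx": 0.037,"ty": 0.011,"tz": 0,"ax": 0,"ay": 0,"az": 0},
  {"claw": 1,"tx": 0.037,"ty": 0.011,"tz": 0,"ax": 0,"ay": 0,"az": 0},
  {"claw": 1,"tx": 0.037,"ty": 0.011,"tz": 0,"ax": 0,"ay": 0,"az": 0},
  {"claw": 1,"tx": 0.03,"ty": 0.011,"tz": 0,"ax": 0,"ay": 0,"az": 0},
])

```text
clock: 3.07
tcp_pos: [0.3628, -0.2921, 0.405]
orientation: [2.351, 2.084, 0.0]
contact_force: [-0.3, -0.4, 0.2]
grip_width: 0.0
gripper_force: 0.0
```

```bash
python3 - <<'E'
from h import *
o=r.get_obs();print(o["tcp_pos"],o["joints"].round(2),o["clock"],o["grip_width"]);print(R.from_rotvec(o["orientation"]).as_matrix().round(3))
im,M=snap("wrist","w2")
for t in["push_face","seat","dowel_left","dowel_right","fixture"]: print(t,find(t,"wrist",M))
E
```

```text
[ 0.36276809 -0.29213628  0.40502563] [ 0.93  0.16 -0.43  2.01  0.08  0.98  0.35] 3.0667 1.7392808016609092e-05
[[ 0.12   0.993  0.   ]
 [ 0.993 -0.12  -0.   ]
 [-0.     0.    -1.   ]]
push_face [(0.76, array([ 0.4217, -0.2639,  0.0506]))]
seat [(0.67, array([ 0.5011, -0.271 ,  0.0568]))]
dowel_left [(0.82, array([ 0.5082, -0.2291,  0.0557]))]
dowel_right [(0.87, array([ 0.5029, -0.3138,  0.0605])), (0.43, array([ 0.5082, -0.2259,  0.0593]))]
fixture [(0.85, array([ 0.5667, -0.2824, -0.0012]))]
```

View pics/w2.png

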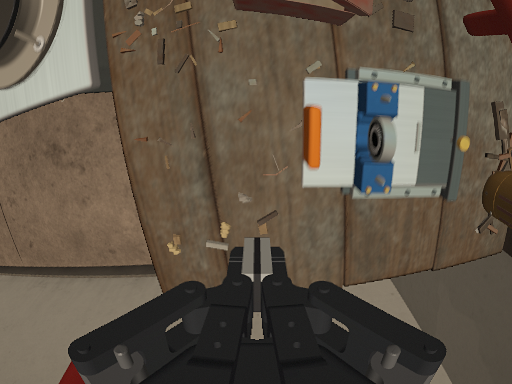

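The wrist view shows the lug at (313,137) and the fixture upright in the image, so the tool's y axis runs along the closing direction (yaw about -6.9°). Next I descend in front of the lug.

Call:
arm_command([
  {"claw": 1,"tx": 0.0036,"ty": 0.002,"tz": 0.019,"ax": 0,"ay": 0,"az": 0},
  {"claw": 1,"tx": 0.0036,"ty": 0.002,"tz": 0.019,"ax": 0,"ay": 0,"az": 0},
  {"claw": 1,"tx": 0.0036,"ty": 0.002,"tz": 0.019,"ax": 0,"ay": 0,"az": 0},
  {"claw": 1,"tx": 0.0036,"ty": 0.002,"tz": 0.019,"ax": 0,"ay": 0,"az": 0},
  {"claw": 1,"tx": 0.0036,"ty": 0.002,"tz": 0.019,"ax": 0,"ay": 0,"az": 0},
  {"claw": 1,"tx": 0.0036,"ty": 0.002,"tz": 0.019,"ax": 0,"ay": 0,"az": 0},
  {"claw": 1,"tx": 0.0036,"ty": 0.002,"tz": 0.019,"ax": 0,"ay": 0,"az": 0},
  {"claw": 1,"tx": 0.0036,"ty": 0.002,"tz": 0.019,"ax": 0,"ay": 0,"az": 0},
  {"claw": 1,"tx": 0.0036,"ty": 0.002,"tz": 0.019,"ax": 0,"ay": 0,"az": 0},
  {"claw": 1,"tx": 0.0036,"ty": 0.002,"tz": 0.019,"ax": 0,"ay": 0,"az": 0},
])

```text
clock: 4.2
tcp_pos: [0.3859, -0.2631, 0.2136]
orientation: [2.355, 2.079, -0.001]
contact_force: [-0.9, 0.3, -0.1]
grip_width: -0.0001
gripper_force: 0.0
```

Call:
arm_command([
  {"claw": 1,"tx": 0,"ty": 0.006,"tz": 0,"ax": 0,"ay": 0,"az": 0},
  {"claw": 1,"tx": 0,"ty": 0.006,"tz": 0,"ax": 0,"ay": 0,"az": 0},
  {"claw": 1,"tx": 0,"ty": 0.006,"tz": 0,"ax": 0,"ay": 0,"az": 0},
  {"claw": 1,"tx": 0,"ty": 0.006,"tz": 0,"ax": 0,"ay": 0,"az": 0},
  {"claw": 1,"tx": 0,"ty": 0.006,"tz": 0,"ax": 0,"ay": 0,"az": 0},
  {"claw": 1,"tx": 0,"ty": 0.006,"tz": 0,"ax": 0,"ay": 0,"az": 0},
  {"claw": 1,"tx": 0,"ty": 0.006,"tz": 0,"ax": 0,"ay": 0,"az": 0},
  {"claw": 1,"tx": 0,"ty": 0.006,"tz": 0,"ax": 0,"ay": 0,"az": 0},
  {"claw": 1,"tx": 0,"ty": 0.006,"tz": 0,"ax": 0,"ay": 0,"az": 0},
  {"claw": 1,"tx": 0,"ty": 0.006,"tz": 0,"ax": 0,"ay": 0,"az": 0},
])

```text
clock: 5.03
tcp_pos: [0.4466, -0.2689, 0.2148]
orientation: [2.352, 2.082, 0.0]
contact_force: [-1.6, -0.1, 1.3]
grip_width: 0.0003
gripper_force: 0.8
```

Call:
arm_command([
  {"claw": 1,"tx": 0,"ty": 0.002,"tz": 0,"ax": 0,"ay": 0,"az": 0},
  {"claw": 1,"tx": 0,"ty": 0.002,"tz": 0,"ax": 0,"ay": 0,"az": 0},
  {"claw": 1,"tx": 0,"ty": 0.002,"tz": 0,"ax": 0,"ay": 0,"az": 0},
  {"claw": 1,"tx": 0,"ty": 0.002,"tz": 0,"ax": 0,"ay": 0,"az": 0},
  {"claw": 1,"tx": 0,"ty": 0.002,"tz": 0,"ax": 0,"ay": 0,"az": 0},
  {"claw": 1,"tx": 0,"ty": 0.002,"tz": 0,"ax": 0,"ay": 0,"az": 0},
  {"claw": 1,"tx": 0,"ty": 0.002,"tz": 0,"ax": 0,"ay": 0,"az": 0},
  {"claw": 1,"tx": 0,"ty": 0.001,"tz": 0,"ax": 0,"ay": 0,"az": 0},
  {"claw": 1,"tx": 0,"ty": 0.001,"tz": 0,"ax": 0,"ay": 0,"az": 0},
  {"claw": 1,"tx": 0,"ty": 0,"tz": 0,"ax": 0,"ay": 0,"az": 0},
])

```text
clock: 5.87
tcp_pos: [0.461, -0.2705, 0.2144]
orientation: [-2.351, -2.081, 0.003]
contact_force: [-4.1, 2.3, 3.5]
grip_width: -0.0002
gripper_force: 2.6
```

Call:
arm_command([
  {"claw": 1,"tx": 0,"ty": 0.001,"tz": 0,"ax": 0,"ay": 0,"az": 0},
  {"claw": 1,"tx": 0,"ty": 0.001,"tz": 0,"ax": 0,"ay": 0,"az": 0},
  {"claw": 1,"tx": 0,"ty": 0.001,"tz": 0,"ax": 0,"ay": 0,"az": 0},
  {"claw": 1,"tx": 0,"ty": 0.001,"tz": 0,"ax": 0,"ay": 0,"az": 0},
  {"claw": 1,"tx": 0,"ty": 0.001,"tz": 0,"ax": 0,"ay": 0,"az": 0},
  {"claw": 1,"tx": 0,"ty": 0.001,"tz": 0,"ax": 0,"ay": 0,"az": 0},
  {"claw": 1,"tx": 0,"ty": 0,"tz": 0,"ax": 0,"ay": 0,"az": 0},
  {"claw": 1,"tx": 0,"ty": 0,"tz": 0,"ax": 0,"ay": 0,"az": 0},
  {"claw": 1,"tx": 0,"ty": 0,"tz": 0,"ax": 0,"ay": 0,"az": 0},
  {"claw": 1,"tx": 0,"ty": 0,"tz": 0,"ax": 0,"ay": 0,"az": 0},
])

```text
clock: 6.7
tcp_pos: [0.4681, -0.2717, 0.2148]
orientation: [2.352, 2.082, 0.001]
contact_force: [-0.3, 0.6, -1.3]
grip_width: -0.0
gripper_force: 0.4
```

Call:
arm_command([
  {"claw": 1,"tx": 0,"ty": 0.001,"tz": 0,"ax": 0,"ay": 0,"az": 0},
  {"claw": 1,"tx": 0,"ty": 0.001,"tz": 0,"ax": 0,"ay": 0,"az": 0},
  {"claw": 1,"tx": 0,"ty": 0.001,"tz": 0,"ax": 0,"ay": 0,"az": 0},
  {"claw": 1,"tx": 0,"ty": 0.001,"tz": 0,"ax": 0,"ay": 0,"az": 0},
  {"claw": 1,"tx": 0,"ty": 0,"tz": 0,"ax": 0,"ay": 0,"az": 0},
  {"claw": 1,"tx": 0,"ty": 0,"tz": 0,"ax": 0,"ay": 0,"az": 0},
  {"claw": 1,"tx": 0,"ty": 0,"tz": 0,"ax": 0,"ay": 0,"az": 0},
  {"claw": 1,"tx": 0,"ty": 0,"tz": 0,"ax": 0,"ay": 0,"az": 0},
  {"claw": 1,"tx": 0,"ty": 0,"tz": 0,"ax": 0,"ay": 0,"az": 0},
  {"claw": 1,"tx": 0,"ty": 0,"tz": 0,"ax": 0,"ay": 0,"az": 0},
])

```text
clock: 7.53
tcp_pos: [0.4695, -0.272, 0.2143]
orientation: [-2.35, -2.078, 0.007]
contact_force: [-10.3, 2.3, 7.3]
grip_width: -0.0002
gripper_force: 5.3
```

The force rises to 10 N with little travel, so the drawer is against its stop. I'll back off, rise and look at the seat from above.

Call:
arm_command([
  {"claw": 1,"tx": 0,"ty": -0.006,"tz": 0,"ax": 0,"ay": 0,"az": 0},
  {"claw": 1,"tx": 0,"ty": -0.006,"tz": 0,"ax": 0,"ay": 0,"az": 0},
  {"claw": 1,"tx": 0,"ty": -0.006,"tz": 0,"ax": 0,"ay": 0,"az": 0},
  {"claw": 1,"tx": 0,"ty": 0,"tz": -0.035,"ax": 0,"ay": 0,"az": 0},
  {"claw": 1,"tx": 0,"ty": 0,"tz": -0.035,"ax": 0,"ay": 0,"az": 0},
  {"claw": 1,"tx": 0,"ty": 0.02,"tz": -0.03,"ax": 0,"ay": 0,"az": 0},
  {"claw": 1,"tx": 0,"ty": 0.03,"tz": -0.01,"ax": 0,"ay": 0,"az": 0},
  {"claw": 1,"tx": 0,"ty": 0.035,"tz": 0,"ax": 0,"ay": 0,"az": 0},
  {"claw": 1,"tx": 0,"ty": 0.03,"tz": 0,"ax": 0,"ay": 0,"az": 0},
  {"claw": 1,"tx": 0,"ty": 0,"tz": 0,"ax": 0,"ay": 0,"az": 0},
])

```text
clock: 8.37
tcp_pos: [0.5729, -0.2832, 0.3257]
orientation: [2.346, 2.082, 0.008]
contact_force: [0.4, -0.0, 0.5]
grip_width: -0.0005
gripper_force: 0.0
```

```bash
python3 - <<'E'
from h import *
o=r.get_obs();print(o["tcp_pos"],o["clock"],o["contact_force"])
im,M=snap("wrist","w3")
for t in["push_face","seat","dowel_left","dowel_right","fixture"]: print(t,find(t,"wrist",M))
E
```

```text
[ 0.57294672 -0.28315522  0.32573614] 8.3667 [ 0.44379476 -0.02119     0.52862884]
push_face [(0.83, array([ 0.4827, -0.2714,  0.0469]))]
seat [(0.74, array([ 0.5619, -0.2794,  0.0602]))]
dowel_left [(0.87, array([ 0.5656, -0.2367,  0.0615]))]
dowel_right [(0.88, array([ 0.562 , -0.3226,  0.0631]))]
fixture [(0.67, array([ 0.5688, -0.2825, -0.0007]))]
```

View pics/w3.png

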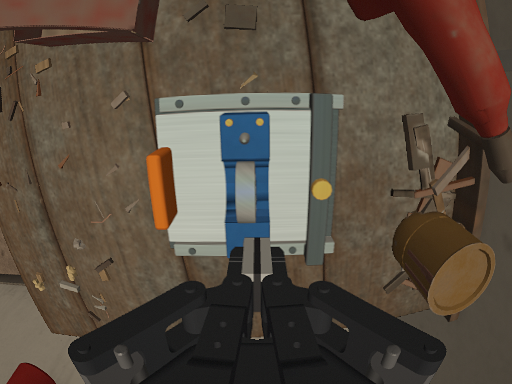

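The drawer is home: push_face moved from x = 0.422 to 0.483 and seat lies over the fixture origin. Dowel_left is at (245,138), but dowel_right is hidden by the fingers. I'll step sideways to see both.

Call:
arm_command([
  {"claw": 1,"tx": -0.02,"ty": 0,"tz": 0,"ax": 0,"ay": 0,"az": 0},
  {"claw": 1,"tx": -0.02,"ty": 0,"tz": 0,"ax": 0,"ay": 0,"az": 0},
  {"claw": 1,"tx": -0.02,"ty": 0,"tz": 0,"ax": 0,"ay": 0,"az": 0},
  {"claw": 0,"tx": -0.015,"ty": 0,"tz": 0,"ax": 0,"ay": 0,"az": 0},
  {"claw": 0,"tx": 0,"ty": 0,"tz": 0,"ax": 0,"ay": 0,"az": 0},
  {"claw": 0,"tx": 0,"ty": 0,"tz": 0,"ax": 0,"ay": 0,"az": 0},
  {"claw": 0,"tx": 0,"ty": 0,"tz": 0,"ax": 0,"ay": 0,"az": 0},
  {"claw": 0,"tx": 0,"ty": 0,"tz": 0,"ax": 0,"ay": 0,"az": 0},
  {"claw": 0,"tx": 0,"ty": 0,"tz": 0,"ax": 0,"ay": 0,"az": 0},
  {"claw": 0,"tx": 0,"ty": 0,"tz": 0,"ax": 0,"ay": 0,"az": 0},
])

```text
clock: 9.5
tcp_pos: [0.5594, -0.3571, 0.3248]
orientation: [-2.351, -2.084, -0.0]
contact_force: [0.2, -0.0, -0.8]
grip_width: 0.0831
gripper_force: 0.0
```

```bash
cat >> h.py <<'E'
def ray(u,v,z,M):
    m=r.camera_model("wrist");x=(u-m["cx"])/m["fx"];y=(v-m["cy"])/m["fy"];t=np.hypot(x,y)
    d=M[:3,:3]@np.array([np.sin(t)*x/t,-np.sin(t)*y/t,-np.cos(t)])
    return (M[:3,3]+d*(z-M[2,3])/d[2])[:2]
E
python3 - <<'E'
from h import *
o=r.get_obs();print(list(o["tcp_pos"]),list(o["orientation"]),o["clock"])
im,M=snap("wrist","w4");np.save("M4.npy",M)
for t in["push_face","seat","dowel_left","dowel_right"]: print(t,find(t,"wrist",M))
cv2.imwrite("pics/w4c.png",cv2.resize(cv2.imread("pics/w4.png")[20:220,140:390],(750,600),interpolation=cv2.INTER_CUBIC))
E
```

```text
[np.float64(0.5593532203845888), np.float64(-0.35714278775057356), np.float64(0.32481160587438856)] [np.float64(-2.350557383361579), np.float64(-2.0841537343681953), np.float64(-0.0004925037440022152)] 9.5
push_face [(0.86, array([ 0.4822, -0.2704,  0.0521]))]
seat [(0.91, array([ 0.5649, -0.277 ,  0.0578]))]
dowel_left [(0.61, array([ 0.5707, -0.2351,  0.0599])), (0.38, array([ 0.4817, -0.2701,  0.0484]))]
dowel_right [(0.87, array([ 0.5635, -0.3264,  0.0617]))]
```

View pics/w4c.png

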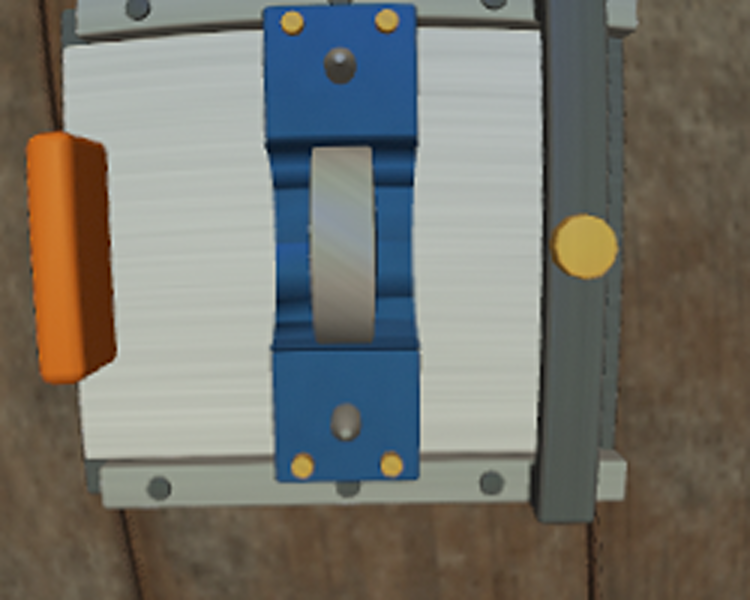

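Crop (scale 3, offset 140,20): left dowel tip about (340,54), right dowel tip about (346,432). Brass pins are at (292,21), (387,20), (302,466) and (392,464).

```bash
python3 - <<'E'
from h import *
M=np.load("M4.npy")
f=lambda u,v,z:ray(140+u/3,20+v/3,z,M)
def rep(n,a,b):
    d=a-b;print(n,((a+b)/2).round(4),"yaw",np.degrees(np.arctan2(-d[0],d[1])).round(2),"len",np.linalg.norm(d).round(4))
rep("tips",f(340,54,.077),f(346,432,.077))
rep("pins",(f(292,21,.064)+f(387,20,.064))/2,(f(302,466,.064)+f(392,464,.064))/2)
rep("edges",(f(264,4,.059)+f(417,6,.059))/2,(f(277,480,.059)+f(419,479,.059))/2)
print("x-dir pins",[np.degrees(np.arctan2(*(q-p)[::-1])) for p,q in((f(292,21,.064),f(387,20,.064)),(f(302,466,.064),f(392,464,.064)))])
E
```

```text
tips [ 0.567  -0.2791] yaw -6.01 len 0.0935
pins [ 0.567  -0.2794] yaw -5.95 len 0.1174
edges [ 0.5672 -0.2793] yaw -6.0 len 0.1286
x-dir pins [np.float64(-6.448893909752477), np.float64(-5.536214243301607)]
```

Three independent estimates agree: seat at (0.567, -0.2793), yaw -6.0°. Now on to the cap.

Call:
arm_command([
  {"claw": 0,"tx": 0.01,"ty": 0,"tz": -0.03,"ax": 0,"ay": 0,"az": 0},
  {"claw": 0,"tx": 0.02,"ty": 0,"tz": -0.03,"ax": 0,"ay": 0,"az": 0},
  {"claw": 0,"tx": 0.036,"ty": -0.004,"tz": -0.015,"ax": 0,"ay": 0,"az": 0},
  {"claw": 0,"tx": 0.038,"ty": -0.004,"tz": 0,"ax": 0,"ay": 0,"az": 0},
  {"claw": 0,"tx": 0.038,"ty": -0.004,"tz": 0,"ax": 0,"ay": 0,"az": 0},
  {"claw": 0,"tx": 0.038,"ty": -0.004,"tz": 0,"ax": 0,"ay": 0,"az": 0},
  {"claw": 0,"tx": 0.038,"ty": -0.004,"tz": 0,"ax": 0,"ay": 0,"az": 0},
  {"claw": 0,"tx": 0.038,"ty": -0.004,"tz": 0,"ax": 0,"ay": 0,"az": 0},
  {"claw": 0,"tx": 0.038,"ty": -0.004,"tz": 0,"ax": 0,"ay": 0,"az": 0},
  {"claw": 0,"tx": 0.038,"ty": -0.004,"tz": 0,"ax": 0,"ay": 0,"az": 0},
])

```text
clock: 10.58
tcp_pos: [0.5671, -0.023, 0.4]
orientation: [2.352, 2.082, 0.0]
contact_force: [1.1, 0.2, -0.0]
grip_width: 0.0853
gripper_force: 0.0
```

Call:
arm_command([
  {"claw": 0,"tx": 0.038,"ty": -0.004,"tz": 0,"ax": 0,"ay": 0,"az": 0},
  {"claw": 0,"tx": 0.038,"ty": -0.004,"tz": 0,"ax": 0,"ay": 0,"az": 0},
  {"claw": 0,"tx": 0.038,"ty": -0.004,"tz": 0,"ax": 0,"ay": 0,"az": 0},
  {"claw": 0,"tx": 0.038,"ty": -0.004,"tz": 0,"ax": 0,"ay": 0,"az": 0},
  {"claw": 0,"tx": 0.038,"ty": -0.004,"tz": 0,"ax": 0,"ay": 0,"az": 0},
  {"claw": 0,"tx": 0.038,"ty": -0.004,"tz": 0,"ax": 0,"ay": 0,"az": 0},
  {"claw": 0,"tx": 0,"ty": 0,"tz": 0.025,"ax": 0,"ay": 0,"az": 3.5},
  {"claw": 0,"tx": 0,"ty": 0,"tz": 0.025,"ax": 0,"ay": 0,"az": 3.5},
  {"claw": 0,"tx": 0,"ty": 0,"tz": 0.025,"ax": 0,"ay": 0,"az": 0},
  {"claw": 0,"tx": 0,"ty": 0,"tz": 0,"ax": 0,"ay": 0,"az": 0},
])

```text
clock: 11.42
tcp_pos: [0.5696, 0.2037, 0.3199]
orientation: [-2.473, -1.935, 0.013]
contact_force: [-0.8, -1.4, -0.8]
grip_width: 0.0854
gripper_force: 0.0
```

```bash
python3 - <<'E'
from h import *
o=r.get_obs();print(o["tcp_pos"],o["orientation"],o["joints"].round(2),o["clock"])
im,M=snap("wrist","w5");np.save("M5.npy",M)
print(find("cap","wrist",M))
m=r.camera_model("wrist")
b=r.boxes_of("cap","wrist");l=np.array(b[0]["location"]);t=np.arctan2(np.hypot(l[0],l[1]),-l[2]);p=np.array([l[0],-l[1]])/np.hypot(l[0],l[1])*t*m["fx"]+[m["cx"],m["cy"]];print(p)
u=int(np.clip(p[0]-100,0,312));v=int(np.clip(p[1]-75,0,234));print(u,v)
cv2.imwrite("pics/w5c.png",cv2.resize(cv2.imread("pics/w5.png")[v:v+150,u:u+200],(800,600),interpolation=cv2.INTER_CUBIC))
E
```

```text
[0.56963139 0.20365086 0.31992823] [-2.47270357 -1.9346337   0.01251321] [-0.06  0.51 -0.52  1.78  0.3   0.95 -0.94] 11.4167
[(0.76, array([ 0.5749,  0.2794, -0.0031]))]
[240.54198455  99.70626771]
140 24
```

View pics/w5c.png

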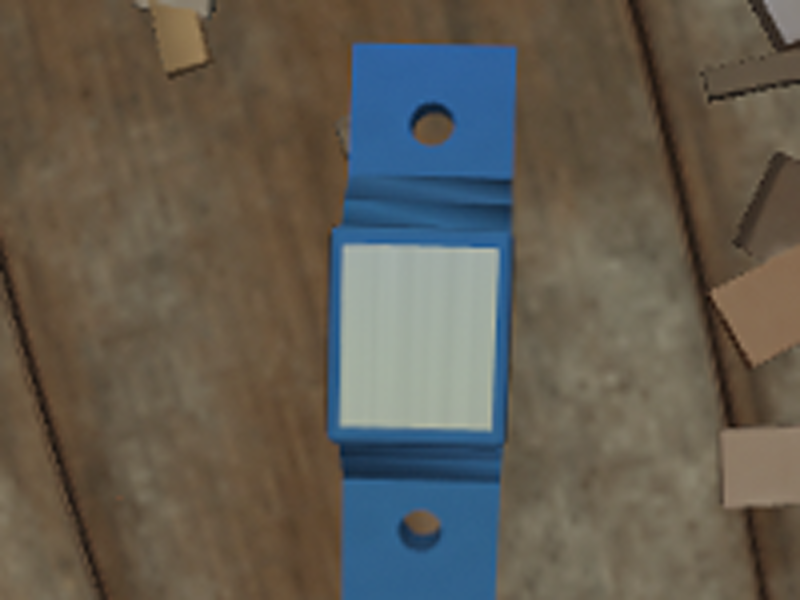

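Crop (scale 4, offset 140,24): cap holes at (432,123) and (420,529). The boss corners are (333,228), (511,230), (503,443) and (330,441).

```bash
python3 - <<'E'
from h import *
M=np.load("M5.npy")
f=lambda u,v,z:ray(140+u/4,24+v/4,z,M)
a,b=f(432,123,.02),f(420,529,.02);d=a-b
print("holes",(a+b)/2,np.degrees(np.arctan2(-d[0],d[1])),np.linalg.norm(d))
c=[f(*p,.055) for p in((333,228),(511,230),(503,443),(330,441))]
d=c[0]+c[1]-c[2]-c[3];print("boss",np.mean(c,0),np.degrees(np.arctan2(-d[0],d[1])),np.linalg.norm(d)/2)
o=r.get_obs();X=R.from_rotvec(o["orientation"]).as_matrix();print(o["tcp_pos"],np.degrees(np.arctan2(X[1,0],X[0,0])))
d3=np.r_[(a+b)/2,.195]-o["tcp_pos"];print("tool shift",X.T@d3, X.round(3))
E
```

```text
holes [0.57588117 0.27560007] -15.841654934793715 0.0929954054804375
boss [0.57603034 0.27568444] -15.689359299578685 0.04225062716174071
[0.57170678 0.20462257 0.32580347] 76.04303074957626
tool shift [ 0.06979259 -0.01316626  0.13084504] [[ 0.241  0.97   0.001]
 [ 0.97  -0.241  0.001]
 [ 0.001  0.001 -1.   ]]
```

Call:
arm_command([
  {"claw": 0,"tx": 0,"ty": 0,"tz": 0,"ax": 0,"ay": 0,"az": 1.8},
  {"claw": 0,"tx": 0.023,"ty": -0.005,"tz": 0,"ax": 0,"ay": 0,"az": 0},
  {"claw": 0,"tx": 0.023,"ty": -0.005,"tz": 0,"ax": 0,"ay": 0,"az": 0},
  {"claw": 0,"tx": 0.023,"ty": -0.005,"tz": 0,"ax": 0,"ay": 0,"az": 0},
  {"claw": 0,"tx": 0,"ty": 0,"tz": 0.022,"ax": 0,"ay": 0,"az": 0},
  {"claw": 0,"tx": 0,"ty": 0,"tz": 0.022,"ax": 0,"ay": 0,"az": 0},
  {"claw": 0,"tx": 0,"ty": 0,"tz": 0.022,"ax": 0,"ay": 0,"az": 0},
  {"claw": 0,"tx": 0,"ty": 0,"tz": 0.022,"ax": 0,"ay": 0,"az": 0},
  {"claw": 0,"tx": 0,"ty": 0,"tz": 0.022,"ax": 0,"ay": 0,"az": 0},
  {"claw": 0,"tx": 0,"ty": 0,"tz": 0.02,"ax": 0,"ay": 0,"az": 0},
])

```text
clock: 12.4
tcp_pos: [0.5767, 0.2752, 0.1958]
orientation: [2.505, 1.895, 0.005]
contact_force: [-0.5, 0.1, -0.9]
grip_width: 0.0853
gripper_force: 0.0
```

Call:
arm_command([
  {"claw": 0,"tx": 0,"ty": 0,"tz": 0,"ax": 0,"ay": 0,"az": 0},
  {"claw": 0,"tx": 0,"ty": 0,"tz": 0,"ax": 0,"ay": 0,"az": 0},
  {"claw": 0,"tx": 0,"ty": 0,"tz": 0,"ax": 0,"ay": 0,"az": 0},
  {"claw": 0.2,"tx": 0,"ty": 0,"tz": 0,"ax": 0,"ay": 0,"az": 0},
  {"claw": 0.2,"tx": 0,"ty": 0,"tz": 0,"ax": 0,"ay": 0,"az": 0},
  {"claw": 0.35,"tx": 0,"ty": 0,"tz": 0,"ax": 0,"ay": 0,"az": 0},
  {"claw": 0.35,"tx": 0,"ty": 0,"tz": 0,"ax": 0,"ay": 0,"az": 0},
  {"claw": 0.4,"tx": 0,"ty": 0,"tz": 0,"ax": 0,"ay": 0,"az": 0},
  {"claw": 0.4,"tx": 0,"ty": 0,"tz": 0,"ax": 0,"ay": 0,"az": 0},
  {"claw": 0.4,"tx": 0,"ty": 0,"tz": 0,"ax": 0,"ay": 0,"az": 0},
])

```text
clock: 13.23
tcp_pos: [0.5756, 0.275, 0.1947]
orientation: [2.505, 1.896, -0.0]
contact_force: [-0.2, 0.3, 1.2]
grip_width: 0.0515
gripper_force: 0.0
```

```bash
python3 - <<'E'
from h import *
o=r.get_obs();X=R.from_rotvec(o["orientation"]).as_matrix();print(o["tcp_pos"],np.degrees(np.arctan2(X[1,0],X[0,0])),o["grip_width"])
d=np.r_[.5759,.2756,.195]-o["tcp_pos"];print("tool shift",X.T@d)
E
```

```text
[0.57560003 0.27495783 0.19472194] 74.23742993837844 0.051500149761809826
tool shift [ 0.00069951  0.00011424 -0.00027806]
```

Well aligned. I'll close on the cap and lift it slightly.

Call:
arm_command([
  {"claw": 0.5,"tx": 0.0007,"ty": 0,"tz": 0,"ax": 0,"ay": 0,"az": 0},
  {"claw": 0.6,"tx": 0,"ty": 0,"tz": 0,"ax": 0,"ay": 0,"az": 0},
  {"claw": 1,"tx": 0,"ty": 0,"tz": 0,"ax": 0,"ay": 0,"az": 0},
  {"claw": 1,"tx": 0,"ty": 0,"tz": 0,"ax": 0,"ay": 0,"az": 0},
  {"claw": 1,"tx": 0,"ty": 0,"tz": 0,"ax": 0,"ay": 0,"az": 0},
  {"claw": 1,"tx": 0,"ty": 0,"tz": -0.003,"ax": 0,"ay": 0,"az": 0},
  {"claw": 1,"tx": 0,"ty": 0,"tz": -0.01,"ax": 0,"ay": 0,"az": 0},
  {"claw": 1,"tx": 0,"ty": 0,"tz": -0.02,"ax": 0,"ay": 0,"az": 0},
  {"claw": 1,"tx": 0,"ty": 0,"tz": -0.02,"ax": 0,"ay": 0,"az": 0},
  {"claw": 1,"tx": 0,"ty": 0,"tz": 0,"ax": 0,"ay": 0,"az": 0},
], squeeze=60)

```text
clock: 14.07
tcp_pos: [0.577, 0.2765, 0.2517]
orientation: [2.505, 1.895, 0.009]
contact_force: [1.2, 1.2, -3.3]
grip_width: 0.0351
gripper_force: 60.7
```

```bash
python3 - <<'E'
from h import *
o=r.get_obs();print(o["tcp_pos"],o["orientation"],o["grip_width"],o["gripper_force"],o["clock"])
im,M=snap("wrist","w6");np.save("M6.npy",M)
cv2.imwrite("pics/w6c.png",cv2.resize(cv2.imread("pics/w6.png")[80:320,100:420],(800,600),interpolation=cv2.INTER_CUBIC))
E
```

```text
[0.57698288 0.27646702 0.25169089] [2.50457634 1.89509897 0.00928284] 0.03505757766880123 60.71952529018745 14.0667
```

View pics/w6c.png

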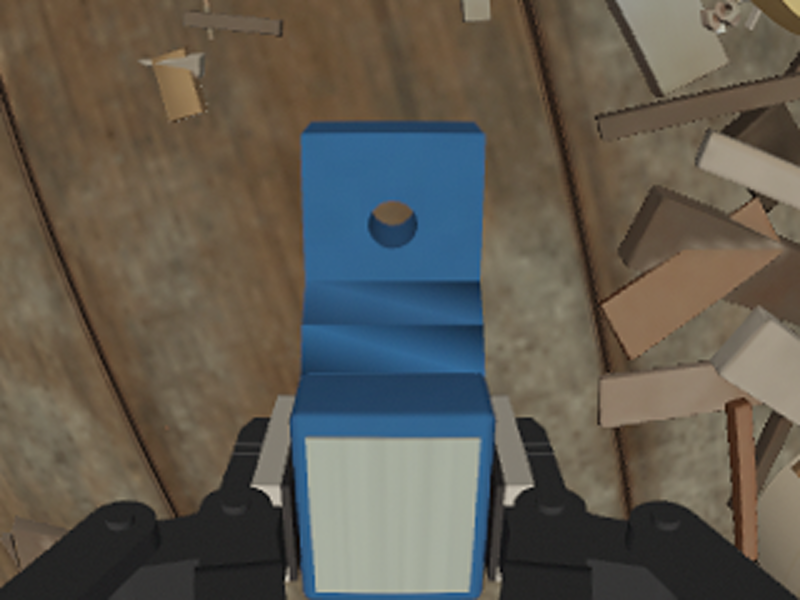

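The cap is gripped, with its left hole at crop (392,225), so pixel (256.8,170). I'll compute its offset in the hand and the transport move.

```bash
python3 - <<'E'
from h import *
m=r.camera_model("wrist");C=np.array(m["tool_from_camera"])
def tool(u,v,z):
    x=(u-m["cx"])/m["fx"];y=(v-m["cy"])/m["fy"];t=np.hypot(x,y)
    d=C[:3,:3]@np.array([np.sin(t)*x/t,-np.sin(t)*y/t,-np.cos(t)]);return C[:3,3]+d*(z-C[2,3])/d[2]
print("hole",tool(100+392/2.5,80+225/2.5,.1747),"front edge",[tool(100+u/2.5,80+132/2.5,.1747) for u in(302,484)])
o=r.get_obs();X=R.from_rotvec(o["orientation"]).as_matrix();p=o["tcp_pos"];print(p,np.degrees(np.arctan2(X[1,0],X[0,0])),X[:,2])
d=np.r_[.567,-.2793,p[2]]-p;print(X.T@d)
E
```

```text
hole [ 4.61710051e-02 -2.59839852e-05  1.74700000e-01] front edge [array([ 0.06506342, -0.01760472,  0.1747    ]), array([0.06508851, 0.01792718, 0.1747    ])]
[0.57654882 0.27605752 0.24982744] 74.2238345197778 [ 0.00381049  0.00198232 -0.99999078]
[-0.53703166  0.1418057  -0.00113728]
```

Call:
arm_command([
  {"claw": 1,"tx": 0,"ty": 0,"tz": -0.035,"ax": 0,"ay": 0,"az": 0},
  {"claw": 1,"tx": 0,"ty": 0,"tz": -0.035,"ax": 0,"ay": 0,"az": 0},
  {"claw": 1,"tx": 0,"ty": 0,"tz": -0.035,"ax": 0,"ay": 0,"az": 0},
  {"claw": 1,"tx": -0.01,"ty": 0.003,"tz": -0.03,"ax": 0,"ay": 0,"az": 0},
  {"claw": 1,"tx": -0.025,"ty": 0.006,"tz": -0.015,"ax": 0,"ay": 0,"az": 0},
  {"claw": 1,"tx": -0.036,"ty": 0.01,"tz": 0,"ax": 0,"ay": 0,"az": 0},
  {"claw": 1,"tx": -0.036,"ty": 0.01,"tz": 0,"ax": 0,"ay": 0,"az": 0},
  {"claw": 1,"tx": -0.036,"ty": 0.01,"tz": 0,"ax": 0,"ay": 0,"az": 0},
  {"claw": 1,"tx": -0.036,"ty": 0.01,"tz": 0,"ax": 0,"ay": 0,"az": 0},
  {"claw": 1,"tx": -0.036,"ty": 0.01,"tz": 0,"ax": 0,"ay": 0,"az": 0},
])

```text
clock: 14.95
tcp_pos: [0.5734, 0.0506, 0.3962]
orientation: [-2.504, -1.895, 0.003]
contact_force: [0.6, -0.3, -4.5]
grip_width: 0.0352
gripper_force: 62.0
```

Call:
arm_command([
  {"claw": 1,"tx": -0.036,"ty": 0.01,"tz": 0,"ax": 0,"ay": 0,"az": 0},
  {"claw": 1,"tx": -0.036,"ty": 0.01,"tz": 0,"ax": 0,"ay": 0,"az": 0},
  {"claw": 1,"tx": -0.036,"ty": 0.01,"tz": 0,"ax": 0,"ay": 0,"az": 0},
  {"claw": 1,"tx": -0.036,"ty": 0.01,"tz": 0,"ax": 0,"ay": 0,"az": 0},
  {"claw": 1,"tx": -0.036,"ty": 0.01,"tz": 0,"ax": 0,"ay": 0,"az": 0},
  {"claw": 1,"tx": -0.036,"ty": 0.008,"tz": 0,"ax": 0,"ay": 0,"az": 0},
  {"claw": 1,"tx": -0.036,"ty": 0.007,"tz": 0,"ax": 0,"ay": 0,"az": 0},
  {"claw": 1,"tx": -0.036,"ty": 0.005,"tz": 0,"ax": 0,"ay": 0,"az": 0},
  {"claw": 1,"tx": -0.02,"ty": 0.003,"tz": 0,"ax": 0,"ay": 0,"az": 0},
  {"claw": 1,"tx": -0.01,"ty": 0,"tz": 0,"ax": 0,"ay": 0,"az": 0},
])

```text
clock: 15.78
tcp_pos: [0.5562, -0.2781, 0.3957]
orientation: [-2.51, -1.887, 0.005]
contact_force: [0.0, -0.5, -4.5]
grip_width: 0.0354
gripper_force: 61.9
```

Call:
arm_command([
  {"claw": 1,"tx": 0,"ty": 0,"tz": 0,"ax": 0,"ay": 0,"az": -4.9},
  {"claw": 1,"tx": 0,"ty": 0,"tz": 0,"ax": 0,"ay": 0,"az": -4.9},
  {"claw": 1,"tx": 0,"ty": 0,"tz": 0.02,"ax": 0,"ay": 0,"az": 0},
  {"claw": 1,"tx": 0,"ty": 0,"tz": 0.02,"ax": 0,"ay": 0,"az": 0},
  {"claw": 1,"tx": 0,"ty": 0,"tz": 0.02,"ax": 0,"ay": 0,"az": 0},
  {"claw": 1,"tx": 0,"ty": 0,"tz": 0.02,"ax": 0,"ay": 0,"az": 0},
  {"claw": 1,"tx": 0,"ty": 0,"tz": 0,"ax": 0,"ay": 0,"az": 0},
  {"claw": 1,"tx": 0,"ty": 0,"tz": 0,"ax": 0,"ay": 0,"az": 0},
  {"claw": 1,"tx": 0,"ty": 0,"tz": 0,"ax": 0,"ay": 0,"az": 0},
  {"claw": 1,"tx": 0,"ty": 0,"tz": 0,"ax": 0,"ay": 0,"az": 0},
])

```text
clock: 16.62
tcp_pos: [0.5587, -0.273, 0.3191]
orientation: [2.332, 2.102, 0.002]
contact_force: [0.1, -0.1, -3.9]
grip_width: 0.0353
gripper_force: 61.6
```

```bash
cat > st.py <<'E'
from h import *
o=r.get_obs();X=R.from_rotvec(o["orientation"]).as_matrix();p=o["tcp_pos"]
print(p,"yaw",np.degrees(np.arctan2(X[1,0],X[0,0])),"z",X[:,2].round(4),o["contact_force"].round(1),o["grip_width"],o["clock"])
print("shift",X.T@(np.r_[.567,-.2793,p[2]]-p),"cap z",p[2]-.1947)
E
python3 st.py
```

```text
[ 0.55869887 -0.27298222  0.31911007] yaw 84.05795798816773 z [ 2.2e-03 -7.0e-04 -1.0e+00] [ 0.1 -0.1 -3.9] 0.03526140108170361 16.6167
shift [-5.42448231e-03  8.91053347e-03  2.26572049e-05] cap z 0.12441006915145561
```

Call:
arm_command([
  {"claw": 1,"tx": -0.0027,"ty": 0.0045,"tz": 0,"ax": 0,"ay": 0,"az": 0},
  {"claw": 1,"tx": -0.0027,"ty": 0.0045,"tz": 0,"ax": 0,"ay": 0,"az": 0},
  {"claw": 1,"tx": 0,"ty": 0,"tz": 0.01,"ax": 0,"ay": 0,"az": 0},
  {"claw": 1,"tx": 0,"ty": 0,"tz": 0.01,"ax": 0,"ay": 0,"az": 0},
  {"claw": 1,"tx": 0,"ty": 0,"tz": 0.01,"ax": 0,"ay": 0,"az": 0},
  {"claw": 1,"tx": 0,"ty": 0,"tz": 0.01,"ax": 0,"ay": 0,"az": 0},
  {"claw": 1,"tx": 0,"ty": 0,"tz": 0,"ax": 0,"ay": 0,"az": 0},
  {"claw": 1,"tx": 0,"ty": 0,"tz": 0,"ax": 0,"ay": 0,"az": 0},
  {"claw": 1,"tx": 0,"ty": 0,"tz": 0,"ax": 0,"ay": 0,"az": 0},
  {"claw": 1,"tx": 0,"ty": 0,"tz": 0,"ax": 0,"ay": 0,"az": 0},
])

```text
clock: 17.45
tcp_pos: [0.5667, -0.2795, 0.2782]
orientation: [2.333, 2.102, 0.001]
contact_force: [-0.6, -0.6, -3.6]
grip_width: 0.0349
gripper_force: 61.8
```

```bash
python3 st.py; python3 - <<'E'
from h import *
im,M=snap("wrist","w7")
a=cv2.resize(cv2.imread("pics/w7.png")[130:220,196:316],(800,600),interpolation=cv2.INTER_CUBIC);cv2.imwrite("pics/w7c.png",a)
E
```

```text
[ 0.5667374  -0.27948967  0.27821973] yaw 84.04527432752668 z [ 1.e-03 -3.e-04 -1.e+00] [-0.6 -0.6 -3.6] 0.034943557352581846 17.45
shift [2.15888009e-04 2.41501909e-04 1.90032505e-07] cap z 0.08351973173501123
```

View pics/w7c.png

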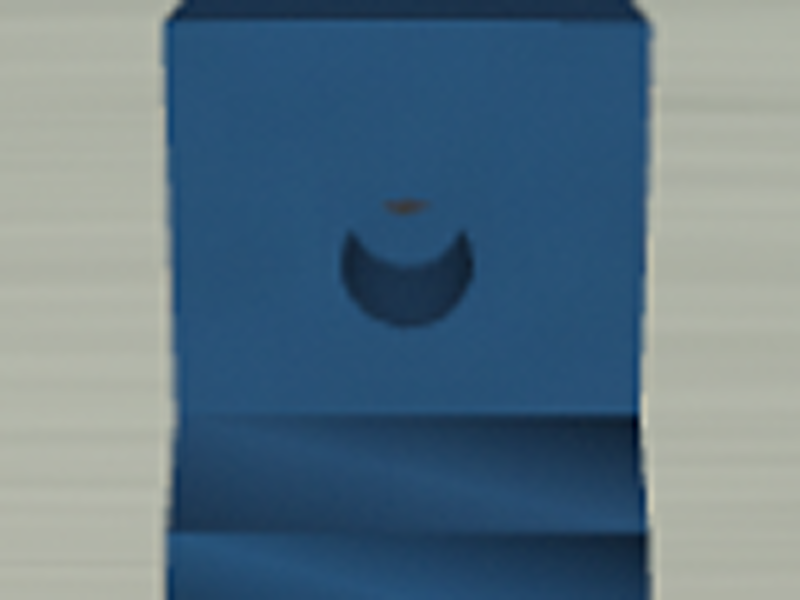

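Seen through the hole, the dowel tip is a sliver at (405,207). It is centred sideways (hole spans x 340–473) and within about 1 mm along the housing. I'll lower onto the dowels.

Call:
arm_command([
  {"claw": 1,"tx": -0.0003,"ty": 0,"tz": 0.002,"ax": 0,"ay": 0,"az": 0},
  {"claw": 1,"tx": 0,"ty": 0,"tz": 0.002,"ax": 0,"ay": 0,"az": 0},
  {"claw": 1,"tx": 0,"ty": 0,"tz": 0.002,"ax": 0,"ay": 0,"az": 0},
  {"claw": 1,"tx": 0,"ty": 0,"tz": 0.002,"ax": 0,"ay": 0,"az": 0},
  {"claw": 1,"tx": 0,"ty": 0,"tz": 0.002,"ax": 0,"ay": 0,"az": 0},
  {"claw": 1,"tx": 0,"ty": 0,"tz": 0.002,"ax": 0,"ay": 0,"az": 0},
  {"claw": 1,"tx": 0,"ty": 0,"tz": 0.001,"ax": 0,"ay": 0,"az": 0},
  {"claw": 1,"tx": 0,"ty": 0,"tz": 0.001,"ax": 0,"ay": 0,"az": 0},
  {"claw": 1,"tx": 0,"ty": 0,"tz": 0,"ax": 0,"ay": 0,"az": 0},
  {"claw": 1,"tx": 0,"ty": 0,"tz": 0,"ax": 0,"ay": 0,"az": 0},
])

```text
clock: 18.33
tcp_pos: [0.5664, -0.2798, 0.2637]
orientation: [-2.334, -2.103, -0.0]
contact_force: [-0.9, 0.7, -4.3]
grip_width: 0.0355
gripper_force: 61.8
```

```bash
python3 st.py
```

```text
[ 0.56641577 -0.27978831  0.26367125] yaw 84.0367633967037 z [ 0.  0. -1.] [-0.9  0.7 -4.3] 0.035509411754429426 18.3333
shift [5.46366478e-04 5.30333401e-04 2.25901770e-08] cap z 0.06897125358136805
```

No contact at cap height 69 mm with the dowels 8 mm into the holes. I'll continue down to the pins.

Call:
arm_command([
  {"claw": 1,"tx": 0,"ty": 0,"tz": 0.001,"ax": 0,"ay": 0,"az": 0},
  {"claw": 1,"tx": 0,"ty": 0,"tz": 0.001,"ax": 0,"ay": 0,"az": 0},
  {"claw": 1,"tx": 0,"ty": 0,"tz": 0.001,"ax": 0,"ay": 0,"az": 0},
  {"claw": 1,"tx": 0,"ty": 0,"tz": 0.001,"ax": 0,"ay": 0,"az": 0},
  {"claw": 1,"tx": 0,"ty": 0,"tz": 0.001,"ax": 0,"ay": 0,"az": 0},
  {"claw": 1,"tx": 0,"ty": 0,"tz": 0.001,"ax": 0,"ay": 0,"az": 0},
  {"claw": 1,"tx": 0,"ty": 0,"tz": 0.001,"ax": 0,"ay": 0,"az": 0},
  {"claw": 1,"tx": 0,"ty": 0,"tz": 0,"ax": 0,"ay": 0,"az": 0},
  {"claw": 1,"tx": 0,"ty": 0,"tz": 0,"ax": 0,"ay": 0,"az": 0},
  {"claw": 1,"tx": 0,"ty": 0,"tz": 0,"ax": 0,"ay": 0,"az": 0},
])

```text
clock: 19.17
tcp_pos: [0.5664, -0.2797, 0.2573]
orientation: [2.334, 2.103, -0.0]
contact_force: [-3.7, 1.0, 4.9]
grip_width: 0.035
gripper_force: 63.0
```

```bash
python3 st.py
```

```text
[ 0.56642072 -0.27974455  0.25732513] yaw 84.03657929809675 z [ 1.e-04 -3.e-04 -1.e+00] [-3.7  1.   4.9] 0.03499947219326569 19.1667
shift [ 5.02329537e-04  5.29954135e-04 -6.70260106e-08] cap z 0.06262513070985817
```

Call:
arm_command([
  {"claw": 1,"tx": 0,"ty": -0.0006,"tz": 0.001,"ax": 0,"ay": 0,"az": 0},
  {"claw": 1,"tx": 0,"ty": 0,"tz": 0.001,"ax": 0,"ay": 0,"az": 0},
  {"claw": 1,"tx": 0,"ty": 0,"tz": 0.001,"ax": 0,"ay": 0,"az": 0},
  {"claw": 1,"tx": 0,"ty": 0,"tz": 0.001,"ax": 0,"ay": 0,"az": 0},
  {"claw": 1,"tx": 0,"ty": 0,"tz": 0.001,"ax": 0,"ay": 0,"az": 0},
  {"claw": 1,"tx": 0,"ty": 0,"tz": 0.001,"ax": 0,"ay": 0,"az": 0},
  {"claw": 1,"tx": 0,"ty": 0,"tz": 0,"ax": 0,"ay": 0,"az": 0},
  {"claw": 1,"tx": 0,"ty": 0,"tz": 0,"ax": 0,"ay": 0,"az": 0},
  {"claw": 1,"tx": 0,"ty": 0,"tz": 0,"ax": 0,"ay": 0,"az": 0},
  {"claw": 1,"tx": 0,"ty": 0,"tz": 0,"ax": 0,"ay": 0,"az": 0},
], squeeze=90)

```text
clock: 20.0
tcp_pos: [0.5662, -0.2797, 0.2539]
orientation: [2.333, 2.101, -0.0]
contact_force: [-8.6, 3.7, 22.3]
grip_width: 0.0348
gripper_force: 95.7
```

```bash
python3 st.py
```

```text
[ 0.5662072  -0.27965486  0.25385214] yaw 84.02179119396021 z [ 0.0012 -0.0014 -1.    ] [-8.6  3.7 22.3] 0.03478898101991615 20.0
shift [4.35502442e-04 7.51525352e-04 4.68845844e-07] cap z 0.059152135976217685
```

Net press is about 26 N, above the 14 N of the springs, and height is 59.2 mm, so it looks flush. I'll relieve the side load a little and confirm the bottom.

Call:
arm_command([
  {"claw": 1,"tx": 0,"ty": -0.001,"tz": 0.001,"ax": 0,"ay": 0,"az": 0},
  {"claw": 1,"tx": 0,"ty": 0,"tz": 0.001,"ax": 0,"ay": 0,"az": 0},
  {"claw": 1,"tx": 0,"ty": 0,"tz": 0,"ax": 0,"ay": 0,"az": 0},
  {"claw": 1,"tx": 0,"ty": 0,"tz": 0,"ax": 0,"ay": 0,"az": 0},
  {"claw": 1,"tx": 0,"ty": 0,"tz": 0,"ax": 0,"ay": 0,"az": 0},
  {"claw": 1,"tx": 0,"ty": 0,"tz": 0,"ax": 0,"ay": 0,"az": 0},
  {"claw": 1,"tx": 0,"ty": 0,"tz": 0,"ax": 0,"ay": 0,"az": 0},
  {"claw": 1,"tx": 0,"ty": 0,"tz": 0,"ax": 0,"ay": 0,"az": 0},
  {"claw": 1,"tx": 0,"ty": 0,"tz": 0,"ax": 0,"ay": 0,"az": 0},
  {"claw": 1,"tx": 0,"ty": 0,"tz": 0,"ax": 0,"ay": 0,"az": 0},
])

```text
clock: 20.83
tcp_pos: [0.5659, -0.2795, 0.2538]
orientation: [2.331, 2.1, 0.001]
contact_force: [-11.4, 4.3, 34.0]
grip_width: 0.035
gripper_force: 97.2
```

```bash
python3 st.py; python3 - <<'E'
from h import *
o=r.get_obs()
a,_=snap("wrist","w8");_,M=snap("side","s8")
for t in("push_face","cap","fixture"): print(t,find(t,"side",M))
s=cv2.imread("pics/s8.png");w=cv2.imread("pics/w8.png")
A=np.linalg.inv(M)@np.r_[.567,-.2793,.07,1];m=r.camera_model("side");u=int(m["cx"]+m["fx"]*A[0]/-A[2]);v=int(m["cy"]-m["fy"]*A[1]/-A[2])
v0=max(0,v-60);u0=max(0,u-53)
c=cv2.resize(s[v0:v0+120,u0:u0+107],(400,450));cv2.imwrite("pics/end.png",np.hstack([c,cv2.resize(w[100:280,176:336],(400,450))]))
E
```

```text
[ 0.56590947 -0.2794504   0.25376165] yaw 84.02526953457257 z [ 0.0031 -0.0023 -1.    ] [-11.4   4.3  34. ] 0.035035560711392286 20.8333
shift [2.63099541e-04 1.06894455e-03 2.98539694e-06] cap z 0.05906165001347771
push_face [(0.65, array([ 0.485, -0.269,  0.05 ]))]
cap [(0.83, array([ 0.5686, -0.2784,  0.0608]))]
fixture [(0.65, array([ 0.5679, -0.2775,  0.0017])), (0.64, array([ 0.5669, -0.2743,  0.0585]))]
```

View pics/end.png

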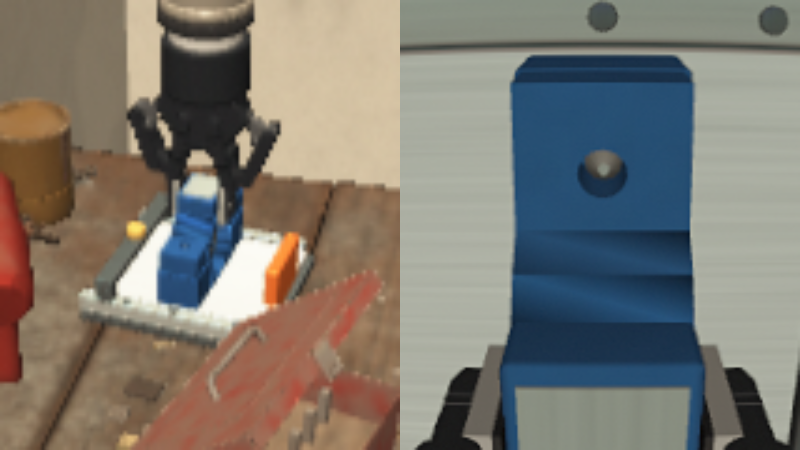

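The dowel shows in the hole at (602,172). The cap sits flat, 2 mm more command gave only 0.1 mm of travel, and the lug is still at the home position. Handing in while pressed.

```bash
python3 -c "
from bench import r
print(r.hand_in())"
```

```text
the job is handed in; nothing more can be done
None
```

I pushed the drawer home to its stop, fitted the cap over both dowels, pressed it flush, and handed the job in still gripped and pressed; the hand-in returned no verdict.

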